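# Find the push switch that still snaps and cover it

## Task

Two of the three push switches on the grey test box have gone soft and only one still snaps in and stays in. Press them slowly and gently to find it by feel, backing off from any that stays soft instead of forcing it against its stop, and once one has snapped in, stand the loose steel cover over that switch with its rim flat on the box and let go. Do not shove the other things on the bench about.

Things in the scene. Friction and masses are not known exactly. Their poses are not given: they have to be found in the camera images.
- testbox: grey steel test box fixed to the bench, 100 (its x) by 240 (its y) by 45 mm tall, origin at the centre of its underside; three round black push switches stand in a row along its y axis, 70 mm apart, in its bright flat top plate
- place_1 (a point): centre of the switch place at the -y end of the box, on the box's top surface (45 mm above the bench). The switch there is an upright black cylinder, 20 mm in diameter, its flat top 11.5 to 16.5 mm above this point when out: each switch stands at its own height, which is not given
- place_2 (a point): the same for the middle place. How a good switch feels (exactly one of the three places has one): about 1 N at first, rising to nearly 7 N at 2 to 3 mm of travel; then the force falls off, to nothing at 7 mm (breakover; let go before that and it springs back), and it snaps in by itself to its stop at 9.5 mm and stays in
- place_3 (a point): the same for the place at the +y end. How a soft switch feels (the other two): about 1 N at first, rising evenly by 1.9 N per mm without any drop to about 10 N at its stop at 5 mm; it springs back when let go. More than 15 N harms a switch of either kind
- key_a (a joint): travel in m of one of the three look-alike switches, 0 = out, more = pressed in. Which place this switch sits in changes and is not told
- key_b (a joint): travel in m of one of the three look-alike switches, 0 = out, more = pressed in. Which place this switch sits in changes and is not told
- key_c (a joint): travel in m of one of the three look-alike switches, 0 = out, more = pressed in. Which place this switch sits in changes and is not told
- cover_grip (a point): middle of the grip stud of the loose steel cover (90 g), 27 mm above the bench at the start; z points up the stud. The cover is a round cup turned upside down, 33 mm outside and 26 mm inside diameter, 14 mm tall, 9.2 mm deep inside, with an upright stud on top 18 mm thick and 26 mm tall (40 mm in all). It starts upright on the bench
- cover_rim (a point): centre of the cover's open lower rim, 27 mm below the middle of its stud. Over a switch that is snapped in, the rim sits flat on the box; over a switch that is out, the cover rides up on the switch
- collar_mid (a point): centre of a loose plain steel collar (open ring 40 mm across, 14 mm tall) lying on the bench; a bystander
- bushing_mid (a point): centre of a loose white flanged plastic bushing, 34 mm across, 30 mm tall, standing; a bystander
- tin_mid (a point): centre of a closed plain metal tin, 68 mm across, 85 mm tall; a bystander
- bin_mid (a point): centre of a red open parts bin 130 x 170 x 60 mm with plastic spools in it; a bystander
- bar_mid (a point): centre of a loose steel flat bar 30 x 260 x 12 mm lying on the bench; a bystander
- carton_mid (a point): centre of a cardboard carton 110 x 130 x 70 mm; a bystander
Things that resemble listed ones, but are neither listed nor needed, are in the scene too. Leave any green or turquoise look-alike of the part that bears cover_grip alone.

How it is judged (in metres and radians):
On the way:
1. the good switch has been pressed past its breakover and is snapped in, with the cover not over a switch yet (value of joint any of key_a, key_b, key_c above 0.0085 m and horizontal distance between cover_rim and place_1 above 0.03 m and horizontal distance between cover_rim and place_2 above 0.03 m and horizontal distance between cover_rim and place_3 above 0.03 m), for 0.2 s.
At the end, for the whole second after the job is handed in: The switch that snaps stays in (more than 8.5 mm), the two soft ones are out again, and the steel cover stands upright over the snapped-in switch, centred within 5 mm, its rim flat on the box top (within 1.3 mm), released and still (((horizontal distance between cover_rim and place_1 below 0.005 m and z of cover_rim in the frame of place_1 between -0.002 and 0.0013 m) or (horizontal distance between cover_rim and place_2 below 0.005 m and z of cover_rim in the frame of place_2 between -0.002 and 0.0013 m) or (horizontal distance between cover_rim and place_3 below 0.005 m and z of cover_rim in the frame of place_3 between -0.002 and 0.0013 m)) and value of joint any of key_a, key_b, key_c above 0.0085 m and (value of joint key_a below 0.001 m or value of joint key_a above 0.0085 m) and (value of joint key_b below 0.001 m or value of joint key_b above 0.0085 m) and (value of joint key_c below 0.001 m or value of joint key_c above 0.0085 m) and angle between cover_grip's own z axis and vertical below 0.06 rad); the robot touches nothing.
It fails at once if a switch is pushed with more than 15 N (contact force between anything else and key_a above 15 N or contact force between anything else and key_b above 15 N or contact force between anything else and key_c above 15 N).
It fails at once if a bystander is moved by more than 30 mm (distance of any of collar_mid, bushing_mid, tin_mid, bin_mid, bar_mid, carton_mid from where it was at the start of the episode above 0.03 m).
It also fails if it takes over 72 s, if anything falls off the work surface, if the arm or the gripper's body presses on something with over 40 N, if the wrist force passes 120 N, or if a joint passes its speed limit or range.

## Robot

A 6-joint arm with a two-finger parallel gripper is mounted at the origin on the work surface. World frame = base frame: x ahead of the robot, y to its left, z up, the work surface at z = 0. Lengths are in m, angles in degrees, forces in N, time in s.
With the tool pointing down it reaches from about 0.3 to 0.75 m from the base axis. Payload 8.5 kg.
Tool frame: the origin (TCP) lies midway between the tips of the shut fingers; the grasp point (between the pads) lies behind it (grasp_offset is the z of the grasp point in the tool frame, in m); z points along the fingers, y is the direction in which the jaws open and shut (so a half turn about z gives the same grasp; the last joint's range is limited). The gripper opens to 85 mm and grips with 20 to 120 N. Pads are 22 mm wide; open, the fingers measure 114 mm over their backs; the gripper's body (76 mm by 85 mm) begins 54 mm behind the grasp point. The pads swing forward as they close: fully open they stand 13 mm farther back than shut.
Start: joints at [-77.195, 21.807, 74.336, -0, 83.858, -12.336], TCP at [0.234, -0.498, 0.231] pointing down, gripper open.
Joint ranges: [-178.18, 178.18], [-50.72, 133.34], [12.68, 142.11], [-81.47, 261.47], [9.98, 163.14], [-165.26, 165.26]. Speed limits (degrees/s): [136.94, 136.94, 180, 180, 180, 180].

## Interface

Orientations are given as a 3x3 rotation matrix whose columns are the frame's x, y, z axes.
In Python, from rig import * gives the robot as it stands.
- The arm moves only by the shell command python3 -m pendant 'ROWS' [FORCE]. ROWS is JSON, one flat list of numbers, 7 for each row, row after row: the finger opening in mm, from 0 to 85.4, then the shift along the tool's x, y, z in units of 50 mm (1.0 is 50 mm), then the turn, a rotation vector about the tool's x, y, z in units of 8 degrees (1.0 is 8 degrees). In form: [hand, dx, dy, dz, wx, wy, wz, hand, dx, dy, dz, wx, wy, wz, ...]. A call has 1 to 12 rows; each row shifts and turns the commanded pose from where the row before left it, along the tool's axes as they then stand; what a row does not reach is not made up. A row lasts 1/10 s, in which the tool goes at most 50 mm and 8.59 degrees, less where a joint would pass 70% of its speed; a pose out of reach is approached as far as the arm can. A call is refused whole if a number of a shift passes 1 or a number of a turn 1, either way. A call with a gripper value outside its range is refused whole. The fingers move at their own pace and stop on an object; FORCE is the grip in N (left out, the last holds). Time passes only in rows, so rows that do not move let the fingers close. It gives the time, the measured TCP pose, the force and the opening at its end, in the units of the state.
- observe(): the state, without advancing time (a new reading comes with each control period).
- get_image(name): name is "scene" or "top" or "wrist"; returns a dict with "frame" (400x640x3 uint8, red, green, blue), "depth" (400x640 float32, m along the optical axis (not along the pixel's ray), 0 where there is no reading), "K" (3x3 intrinsics, pixels), "k1" (the pictures are not rectified: a ray, as slopes to the right and down, at radius r is drawn at 1 + k1 r^2 times it, then the intrinsics apply), "rvec" (rotation vector, rad) and "tvec" (3), from world to camera coordinates, as OpenCV has them. Camera axes: x right, y down, z forward; pixel columns grow to the right and rows downward; lengths in m; the calibration is good to about 2 mm. A picture is of the moment at which its call begins.
- close_job(): hands the job in, once; it reports no verdict.
The state is a dict: "time_s": time; "q": joint angles; "qvel": joint speeds; "joint_efforts": joint torques, N m; "position": TCP position; "tool_rot": TCP orientation; "ft_force": force on the tool from outside, world axes, zero at the start; "wrist_torque": the same for the moment, N m; "grip_width": finger opening in m.
Only numpy, scipy, OpenCV 4.12 (cv2) and the standard library are available. Lean on these libraries where they do the work, as an engineer would, in place of code of your own. Each camera call takes 0.05 s, during which the arm holds its last target.

## Working session

There is one attempt and no reset: what is moved stays moved. The work goes in short steps, Python scripts to look and compute and a shell command to move; the robot and the scene stay as the last step left them, time stands still between calls to the robot, and variables do not carry over. Pictures are saved under pics/ and viewed, and the job is handed in when it is done.

```bash
ls; mkdir -p pics; python3 - <<'E'
from rig import *
import cv2
s=observe()
print({k:s[k] for k in s})
for n in ("scene","top"):
    d=get_image(n); cv2.imwrite(f"pics/{n}0.png",d["frame"][:,:,::-1]); print(n,d["K"],d["k1"],d["rvec"],d["tvec"])
E
```

```text
pics
{'time_s': 0.0, 'q': array([-7.71959318e+01,  2.18423973e+01,  7.43853604e+01,  1.69397897e-03,
        8.38590493e+01, -1.23339139e+01]), 'qvel': array([-0.00171655, -0.00840268, -0.0545446 , -0.01292041,  0.06588242,
        0.03706812]), 'joint_efforts': array([ 1.75773705e-03, -4.48440063e+01, -2.31276333e+01, -6.35362994e-05,
        4.73681124e-03,  1.51320722e-05]), 'position': array([ 0.23359358, -0.49760179,  0.23069503]), 'tool_rot': array([[ 9.05288800e-01,  4.24796532e-01, -3.07100755e-04],
       [ 4.24796497e-01, -9.05287653e-01,  1.48390708e-03],
       [ 3.52344059e-04, -1.47381978e-03, -9.99998852e-01]]), 'ft_force': array([-0.58206121, -0.2210183 ,  0.36402865]), 'wrist_torque': array([ 0.03419034, -0.01124836, -0.02669927]), 'grip_width': 0.08537232290057017}
scene [[514.05754565   0.         325.31307495]
 [  0.         514.05754565 206.02369001]
 [  0.           0.           1.        ]] -0.06586085298060747 [ 2.3609317   1.00161277 -0.32233872] [-0.32270735 -0.33251959  1.41700873]
top [[414.14924431   0.         320.91925374]
 [  0.         414.14924431 189.10111429]
 [  0.           0.           1.        ]] -0.0681327406340826 [ 2.14038683 -2.16956612  0.11393762] [-0.05149952  0.55983225  0.90606105]
```

View pics/scene0.png

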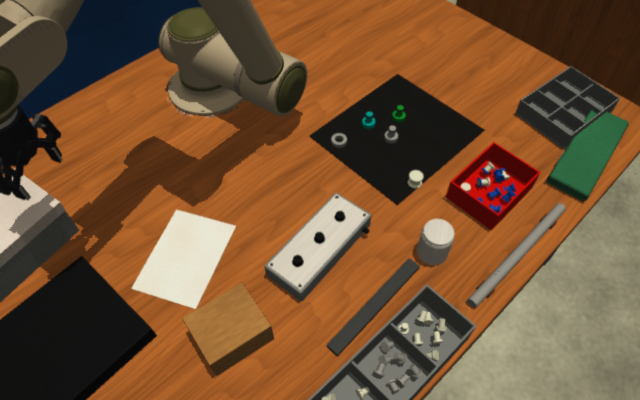

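View pics/top0.png

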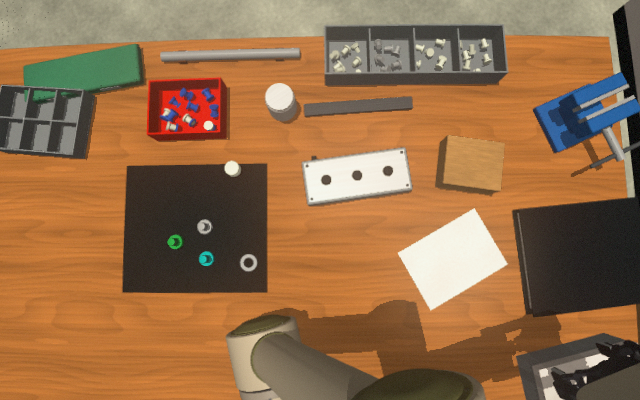

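The top view shows the grey box with black switches at (326,180), (357,175) and (388,171). Cover candidates are grey (204,227), green (175,242) and turquoise (206,259). The grey one fits "steel"; (249,263) is the open collar. I'll measure them and confirm with a crop.

```bash
cat > h.py <<'E'
import numpy as np, cv2
from rig import *
def und(d,px):
    dist=np.array([d["k1"],0,0,0,0.])
    return cv2.undistortPoints(np.array(px,float).reshape(-1,1,2),np.array(d["K"]),dist).reshape(-1,2)
def ray(d,px):
    n=und(d,px); R=cv2.Rodrigues(np.array(d["rvec"]))[0]; t=np.array(d["tvec"]).ravel()
    return -R.T@t, np.c_[n,np.ones(len(n))]@R
def plane(d,px,z):
    c,v=ray(d,px); return c+v*((z-c[2])/v[:,2])[:,None]
def proj(d,P):
    return cv2.projectPoints(np.array(P,float).reshape(-1,1,3),np.array(d["rvec"]),np.array(d["tvec"]),np.array(d["K"]),np.array([d["k1"],0,0,0,0.]))[0].reshape(-1,2)
def pts(d):
    h,w=d["depth"].shape; u,v=np.meshgrid(np.arange(w),np.arange(h))
    n=und(d,np.c_[u.ravel(),v.ravel()]); R=cv2.Rodrigues(np.array(d["rvec"]))[0]; t=np.array(d["tvec"]).ravel()
    X=np.c_[n,np.ones(len(n))]*d["depth"].reshape(-1,1)
    return ((X-t)@R).reshape(h,w,3)
def tri(d1,p1,d2,p2):
    A=[];b=[]
    for d,p in((d1,p1),(d2,p2)):
        c,v=ray(d,[p]); v=v[0]/np.linalg.norm(v[0]); M=np.eye(3)-np.outer(v,v); A.append(M); b.append(M@c)
    return np.linalg.lstsq(np.vstack(A),np.hstack(b),rcond=None)[0]
E
cat > a.py <<'E'
from h import *
ds={n:get_image(n) for n in("top","scene")}
def blobs(n,box,lo,hi):
    d=ds[n];g=d["frame"].max(2); x0,y0,x1,y1=box
    m=((g>=lo)&(g<=hi)).astype(np.uint8); mm=np.zeros_like(m); mm[y0:y1,x0:x1]=m[y0:y1,x0:x1]
    k,l,st,c=cv2.connectedComponentsWithStats(mm)
    return [(c[i].round(2).tolist(),st[i].tolist()) for i in range(1,k) if st[i][4]>15]
for n,box in(("top",(312,160,404,190)),("scene",(285,205,352,270))):
    P=pts(ds[n])
    for c,st in blobs(n,box,0,70):
        print(n,c,st,"z58:",plane(ds[n],[c],.058)[0].round(4),"depth",P[int(c[1]),int(c[0])].round(4))
d=ds["top"];P=pts(d)
for nm,px in(("cover",(204,227)),("green",(175,242)),("turq",(206,259)),("collar",(249,263)),("bush",(232,169)),("tin",(280,100)),("box",(340,190)),("carton",(473,163))):
    print(nm,P[px[1],px[0]].round(4))
for n,(x,y,w,h) in(("top",(150,200,120,90)),("scene",(320,90,120,90))):
    cv2.imwrite(f"pics/crop_{n}.png",cv2.resize(ds[n]["frame"][y:y+h,x:x+w,::-1],None,fx=6,fy=6,interpolation=cv2.INTER_CUBIC))
cv2.imwrite("pics/box_top.png",cv2.resize(ds["top"]["frame"][140:215,295:425,::-1],None,fx=6,fy=6,interpolation=cv2.INTER_CUBIC))
E
python3 a.py
```

```text
scene [339.49, 216.03] [335, 211, 10, 10, 73] z58: [ 0.586  -0.0738  0.058 ] depth [ 0.5847 -0.0739  0.0568]
scene [318.88, 237.54] [314, 233, 10, 10, 78] z58: [ 0.5943 -0.1424  0.058 ] depth [ 0.5937 -0.1442  0.0615]
scene [338.48, 255.19] [323, 238, 29, 32, 195] z58: [ 0.6524 -0.1427  0.058 ] depth [ 0.6398 -0.131   0.0284]
scene [297.26, 260.89] [293, 256, 10, 11, 87] z58: [ 0.6039 -0.2116  0.058 ] depth [ 0.6025 -0.2109  0.0589]
cover [0.4763 0.2047 0.0396]
green [0.4432 0.2714 0.0368]
turq [0.4049 0.1995 0.038 ]
collar [ 0.4488 -0.0697  0.9648]
bush [0.6086 0.1446 0.0313]
tin [0.7529 0.0283 0.0827]
box [ 0.555  -0.1018  0.0449]
carton [ 0.6079 -0.3955  0.0694]
```

View pics/crop_top.png

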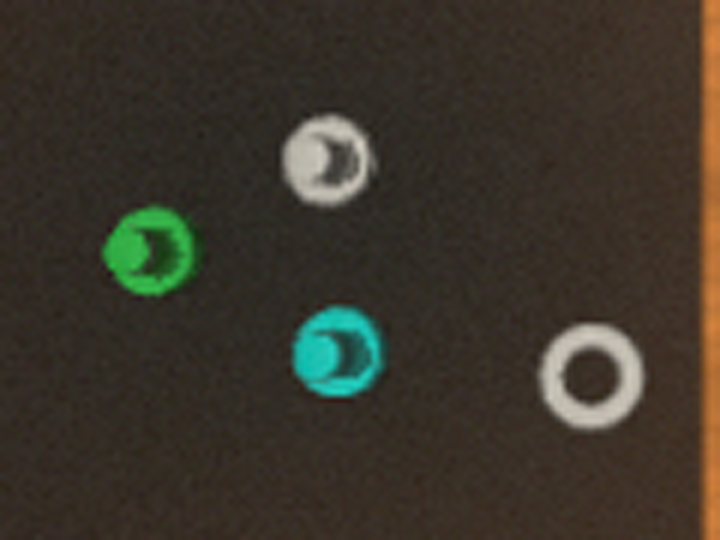

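View pics/box_top.png

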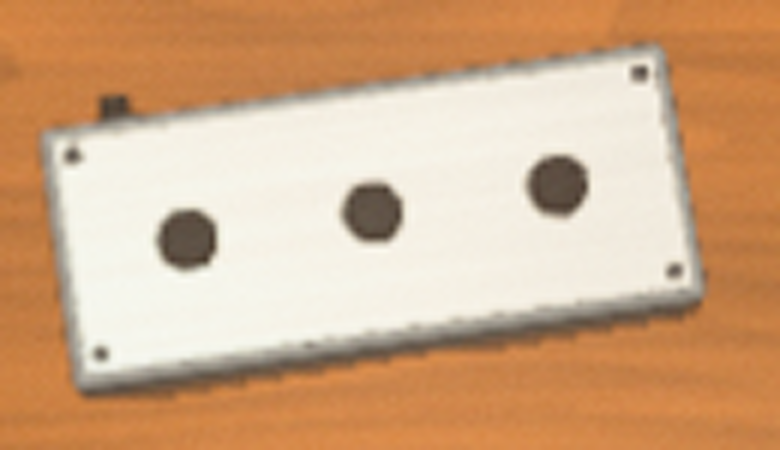

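```bash
cat > b.py <<'E'
from h import *
d=get_image("top");f=d["frame"].astype(int)
g=f.max(2)
P=pts(d)
# box top from depth
m=((abs(P[...,2]-.045)<.006)&(P[...,0]>.5)&(P[...,0]<.68)&(P[...,1]>-.29)&(P[...,1]<0)&(f.min(2)>120)).astype(np.uint8)
cs,_=cv2.findContours(m,cv2.RETR_EXTERNAL,cv2.CHAIN_APPROX_NONE);c=max(cs,key=cv2.contourArea)
w=plane(d,c.reshape(-1,2),.045)[:,:2]
print("box rect",cv2.minAreaRect((w*1000).astype(np.float32)))
mm=((g<70)).astype(np.uint8)
for cx,cy in((326,180),(357,175),(388,171)):
    s=mm.copy();s[:]=0;s[cy-10:cy+11,cx-10:cx+11]=mm[cy-10:cy+11,cx-10:cx+11]
    M=cv2.moments(s,True);c=(M['m10']/M['m00'],M['m01']/M['m00']);print(np.round(c,2),M['m00'],plane(d,[c],.058)[0].round(4),plane(d,[c],.052)[0].round(4), P[cy,cx].round(4))
# cover: top of stud, points by depth
m=(P[...,2]>.034)&(P[...,2]<.046)&(abs(P[...,0]-.476)<.03)&(abs(P[...,1]-.205)<.03)
v,u=np.nonzero(m);print("stud top",len(u),u.mean(),v.mean(),P[m].mean(0).round(4),plane(d,[(u.mean(),v.mean())],.04).round(4))
m=(P[...,2]>.008)&(abs(P[...,0]-.476)<.03)&(abs(P[...,1]-.205)<.03)
v,u=np.nonzero(m);print(len(u),P[m].min(0),P[m].max(0))
E
python3 b.py
```

```text
box rect ((587.9645385742188, -139.22738647460938), (97.09380340576172, 237.37742614746094), 7.349187850952148)Traceback (most recent call last):
  File "b.py", line 13, in <module>
    M=cv2.moments(s,True);c=(M['m10']/M['m00'],M['m01']/M['m00']);print(np.round(c,2),M['m00'],plane(d,[c],.058)[0].round(4),plane(d,[c],.052)[0].round(4), P[cy,cx].round(4))
                             ~~~~~~~~^~~~~~~~~
ZeroDivisionError: float division by zero
```

The crop confirms it: the grey-steel studded cup at top px (204,227) is the cover. The green and turquoise ones are look-alikes, and the open grey ring is the collar. Fixing the threshold.

```bash
sed -i 's/g<70/g<130/' b.py; python3 b.py
```

```text
box rect ((587.6838989257812, -139.29336547851562), (97.17435455322266, 237.3375244140625), 7.432787895202637)
[325.93 179.4 ] 72.0 [ 0.5775 -0.0707  0.058 ] [ 0.5784 -0.0707  0.052 ] [ 0.5762 -0.0709  0.0576]
[356.9  174.91] 69.0 [ 0.5866 -0.1394  0.058 ] [ 0.5875 -0.1398  0.052 ] [ 0.586  -0.1394  0.0606]
[387.6  170.39] 70.0 [ 0.5957 -0.2077  0.058 ] [ 0.5967 -0.2086  0.052 ] [ 0.5937 -0.2079  0.0619]
stud top 59 201.0677966101695 225.52542372881356 [0.4796 0.2113 0.0401] [[0.4796 0.2113 0.04  ]]
178 [0.46319289 0.19559196 0.00828825] [0.49550942 0.22944961 0.04430017]
```

```bash
cat > go.py <<'E'
import sys
from h import *
s=observe();R=s["tool_rot"];p=s["position"]
t=np.array([float(a) for a in sys.argv[1:4]])
d=R.T@(t-p)
down=np.cross(R[:,2],[0,0,-1]);
print("t",s["time_s"],"pos",p.round(4),"shift mm tool",(d*1000).round(2),"units",(d/.05).round(3),"tilt fix units",(R.T@np.degrees(down)/8).round(3),"F",s["ft_force"].round(2),"w",round(s["grip_width"],4))
E
python3 -c "
import rig;print(rig.grasp_offset if hasattr(rig,'grasp_offset') else dir(rig))"
python3 go.py .575 -.14 .2
```

```text
-0.0187
t 0.3 pos [ 0.2337 -0.4978  0.2311] shift mm tool [ 461.01 -178.84   31.25] units [ 9.22  -3.577  0.625] tilt fix units [-0.003 -0.001  0.   ] F [ 0.47  0.28 -0.55] w 0.0854
```

```bash
python3 -m pendant '[0,0.768,-0.298,0.052,0,0,0,0,0.768,-0.298,0.052,0,0,0,0,0.768,-0.298,0.052,0,0,0,0,0.768,-0.298,0.052,0,0,0,0,0.768,-0.298,0.052,0,0,0,0,0.768,-0.298,0.052,0,0,0,0,0.768,-0.298,0.052,0,0,0,0,0.768,-0.298,0.052,0,0,0,0,0.768,-0.298,0.052,0,0,0,0,0.768,-0.298,0.052,0,0,0,0,0.768,-0.298,0.052,0,0,0,0,0.768,-0.298,0.052,0,0,0]' 30
python3 -m pendant '[0,0,0,0,0,0,0,0,0,0,0,0,0,0,0,0,0,0,0,0,0]'
cat > look.py <<'E'
import sys
from h import *
d=get_image("wrist");cv2.imwrite("pics/%s.png"%sys.argv[1],d["frame"][:,:,::-1]);np.savez("w.npz",**d)
E
python3 look.py w1; python3 go.py .575 -.14 .2
```

```text
time_s: 1.5
position: [0.5759, -0.1388, 0.2]
tool_rot: [[0.905, 0.425, -0.0], [0.425, -0.905, -0.0], [-0.0, 0.0, -1.0]]
ft_force: [0.0, -0.4, -0.1]
grip_width: 0.0001
time_s: 1.8
position: [0.5744, -0.1409, 0.2001]
tool_rot: [[0.906, 0.424, -0.0], [0.424, -0.906, -0.0], [-0.0, -0.0, -1.0]]
ft_force: [0.0, -0.0, -0.2]
grip_width: -0.0002
t 1.85 pos [ 0.5743 -0.1411  0.2003] shift mm tool [ 1.09 -0.71  0.26] units [ 0.022 -0.014  0.005] tilt fix units [0.001 0.001 0.   ] F [ 0.41 -0.42  0.5 ] w -0.0003
```

View pics/w1.png

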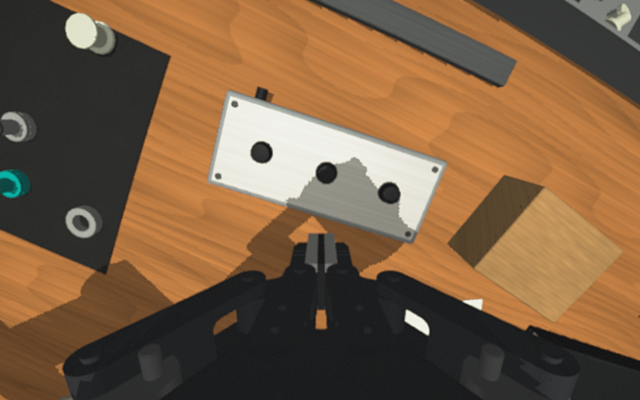

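The wrist view shows the switches at (261,152), (326,172) and (389,193), with the box edges clear. I'll measure their tops.

```bash
cat > c.py <<'E'
from h import *
d=np.load("w.npz");P=pts(d);f=d["frame"].astype(int);g=f.max(2)
print("screws",plane(d,[(235,104),(218,176),(434,170),(408,234)],.045).round(4)[:,:2].tolist())
for cx,cy in((261,152),(326,172),(389,193)):
    m=np.zeros(g.shape,np.uint8);m[cy-16:cy+17,cx-16:cx+17]=(g<75)[cy-16:cy+17,cx-16:cx+17]
    k,l,st,c=cv2.connectedComponentsWithStats(m);i=1+st[1:,4].argmax()
    z=P[...,2][l==i];zt=np.median(z[z>.054])
    t=(l==i)&(P[...,2]>zt-.004);v,u=np.nonzero(t)
    print(c[i].round(1),st[i],"ztop",zt.round(4),"top ctr",plane(d,[(u.mean(),v.mean())],zt)[0].round(4), P[t].mean(0).round(4))
pl=(f.min(2)>170)&(P[...,2]>.035)&(P[...,2]<.055);print("plate z",np.median(P[...,2][pl]))
E
python3 c.py
```

```text
screws [[0.6139, -0.0286], [0.538, -0.0381], [0.6407, -0.2425], [0.5659, -0.2533]]
[261.3 151.9] [252 142  20  21 332] ztop 0.0574 top ctr [ 0.5819 -0.0715  0.0574] [ 0.5823 -0.0718  0.0595]
[326.2 172.8] [316 163  21  21 338] ztop 0.0597 top ctr [ 0.591  -0.1394  0.0597] [ 0.591  -0.1393  0.0606]
[388.8 192.9] [378 183  22  21 350] ztop 0.0595 top ctr [ 0.5998 -0.208   0.0595] [ 0.6    -0.2073  0.0614]
plate z 0.04583018415836708
```

```bash
python3 go.py .589 -.1394 .068; python3 -c "
from h import *
d=np.load('w.npz');s=observe();print(proj(d,[s['position'],s['position']+[0,0,.01]]))"
```

```text
t 1.85 pos [ 0.5743 -0.1411  0.2003] shift mm tool [ 14.05   4.66 132.25] units [0.281 0.093 2.645] tilt fix units [0.001 0.001 0.   ] F [ 0.41 -0.42  0.5 ] w -0.0003
[[320.39426533 247.28357027]
 [320.38697446 255.56009219]]
```

```bash
python3 -c "
import cv2;i=cv2.imread('pics/w1.png');cv2.imwrite('pics/w1c.png',cv2.resize(i[210:300,270:370],None,fx=6,fy=6))"
```

```text
(no output)
```

View pics/w1c.png

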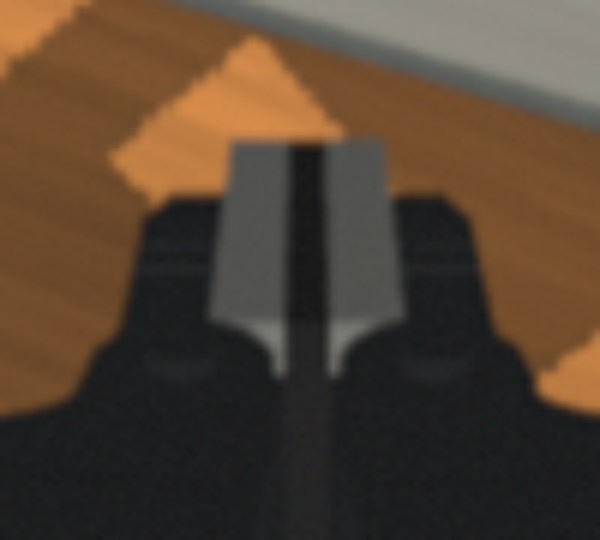

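```bash
python3 -c "
from h import *
d=np.load('w.npz');s=observe();R=s['tool_rot'];print(proj(d,[s['position']+R@np.array([a,0,0]) for a in(-.011,0,.011)]))"
python3 -m pendant '[0,0.056,0.02,0.5,0,0,0,0,0.056,0.02,0.5,0,0,0,0,0.056,0.02,0.5,0,0,0,0,0.056,0.02,0.5,0,0,0,0,0.056,0.013,0.4,0,0,0,0,0,0,0.24,0,0,0,0,0,0,0,0,0,0,0,0,0,0,0,0,0,0,0,0,0,0,0,0]'
python3 go.py .589 -.1394 .062
```

```text
[[320.40329333 265.57039641]
 [320.39426533 247.28357027]
 [320.38498091 228.2567634 ]]
time_s: 2.75
position: [0.5899, -0.139, 0.0694]
tool_rot: [[0.905, 0.425, 0.002], [0.425, -0.905, -0.001], [0.001, 0.002, -1.0]]
ft_force: [0.3, -0.7, -0.7]
grip_width: -0.0001
t 2.75 pos [ 0.5899 -0.139   0.0694] shift mm tool [-1.    0.01  7.42] units [-0.02   0.     0.148] tilt fix units [ 0.012 -0.01  -0.   ] F [ 0.3  -0.74 -0.73] w -0.0001
```

```bash
python3 - <<'E'
from h import *
for n,(u,v,w,h) in(("wrist",(220,150,200,150)),("scene",(265,180,120,90)),("top",(300,140,120,90))):
    d=get_image(n);np.savez(f"n_{n}.npz",**d)
    cv2.imwrite(f"pics/n_{n}.png",cv2.resize(d["frame"][v:v+h,u:u+w,::-1],None,fx=600/h,fy=600/h,interpolation=cv2.INTER_CUBIC))
E
for n in wrist scene top; do python3 -c "
import cv2;i=cv2.imread('pics/n_$n.png');cv2.imwrite('pics/n_$n.png',cv2.resize(i,(600,450)))"; done
python3 -c "
import cv2,numpy as np;cv2.imwrite('pics/n_all.png',np.vstack([np.hstack([cv2.resize(cv2.imread('pics/n_%s.png'%n),(400,300)) for n in('scene','top')]),np.hstack([cv2.resize(cv2.imread('pics/n_wrist.png'),(400,300)),np.zeros((300,400,3),np.uint8)])]))"
```

```text
(no output)
```

View pics/n_all.png

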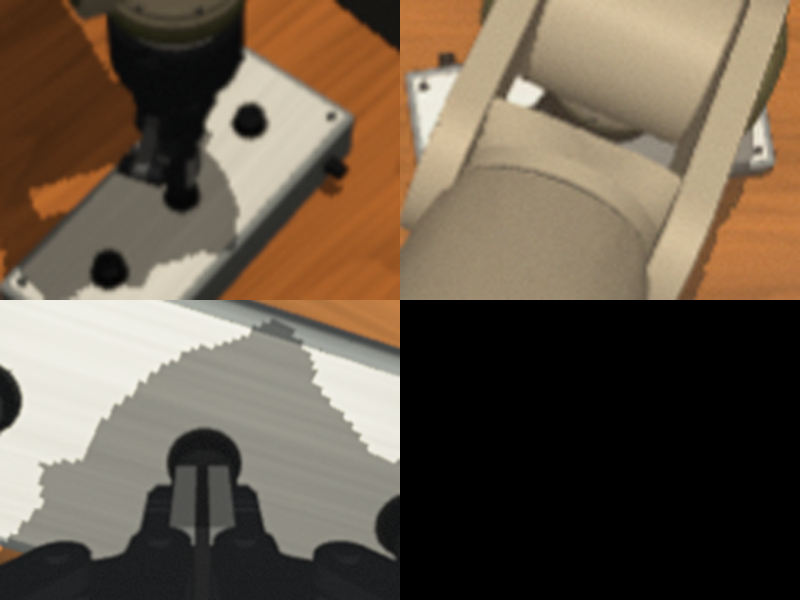

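```bash
python3 - <<'E'
from h import *
s=observe();R=s["tool_rot"];p=s["position"]
d=np.load("n_wrist.npz");P=pts(d)
print("proj tip edges",proj(d,[p+R@np.array([a,0,0]) for a in(-.011,0,.011)]).round(1).tolist())
for u in (312,328):
  for v in range(226,262,3):
    print(u,v,((P[v,u]-p)@R*1000).round(1),d["frame"][v,u])
# switch edge circle: dark vs plate, upper arc
f=d["frame"].max(2)
for v in range(208,240,2):
    r=np.nonzero(f[v,290:352]<70)[0]; print(v,(r.min()+290,r.max()+290) if len(r) else None)
E
```

```text
proj tip edges [[319.5, 264.8], [319.4, 246.6], [319.4, 227.6]]
312 226 [ 7.8 -4.3 11. ] [20 23 22]
312 229 [ 6.6 -4.2  9.4] [31 33 31]
312 232 [ 4.8 -4.3  9.3] [46 47 46]
312 235 [10.3 -3.7 -8.8] [83 83 80]
312 238 [ 10.4  -3.6 -12.7] [82 82 79]
312 241 [ 10.3  -3.5 -16.4] [83 83 80]
312 244 [  9.8  -3.4 -18.7] [83 83 80]
312 247 [ 10.   -3.3 -22.6] [82 83 81]
312 250 [ 10.2  -3.2 -26.2] [83 84 81]
312 253 [  9.8  -3.2 -28.4] [83 84 81]
312 256 [  9.8  -3.1 -31.3] [85 85 82]
312 259 [ 10.3  -3.  -35.1] [82 83 81]
328 226 [8.2 4.9 9.8] [27 28 28]
328 229 [6.7 4.9 9.1] [30 29 30]
328 232 [5.1 4.9 8.5] [45 44 44]
328 235 [10.   4.4 -8. ] [85 85 83]
328 238 [ 10.2   4.3 -12.3] [83 83 80]
328 241 [ 10.1   4.2 -15.8] [83 83 80]
328 244 [ 10.4   4.1 -20.1] [84 83 80]
328 247 [  9.9   4.  -22.3] [84 85 81]
328 250 [  9.9   3.9 -25.6] [82 83 80]
328 253 [ 10.5   3.8 -29.8] [84 84 81]
328 256 [ 10.    3.8 -31.8] [83 84 81]
328 259 [  9.8   3.7 -34.2] [81 83 79]
208 None
210 None
212 None
214 None
216 (np.int64(314), np.int64(330))
218 (np.int64(310), np.int64(333))
220 (np.int64(308), np.int64(335))
222 (np.int64(307), np.int64(337))
224 (np.int64(306), np.int64(338))
226 (np.int64(305), np.int64(339))
228 (np.int64(304), np.int64(339))
230 (np.int64(304), np.int64(339))
232 (np.int64(304), np.int64(339))
234 (np.int64(304), np.int64(339))
236 (np.int64(305), np.int64(339))
238 (np.int64(305), np.int64(338))
```

```bash
python3 -m pendant '[0,0,0,0.06,0,0,0,0,0,0,0.06,0,0,0,0,0,0,0,0,0,0,0,0,0,0,0,0,0]'; python3 go.py .5899 -.139 .060
```

```text
time_s: 3.3
position: [0.5895, -0.1385, 0.062]
tool_rot: [[0.905, 0.425, -0.0], [0.425, -0.905, 0.0], [-0.0, -0.0, -1.0]]
ft_force: [-0.2, -0.9, -0.3]
grip_width: 0.0001
t 3.3 pos [ 0.5895 -0.1385  0.062 ] shift mm tool [0.17 0.67 1.98] units [0.003 0.013 0.04 ] tilt fix units [-0.002  0.001  0.   ] F [-0.23 -0.89 -0.25] w 0.0001
```

```bash
for i in 1 2 3 4; do python3 -c "
from rig import *
s=observe();print(s['time_s'],s['ft_force'],s['position'][2])"; done;  python3 -m pendant '[0,0,0,0.01,0,0,0,0,0,0,0.01,0,0,0,0,0,0,0,0,0,0]'
```

```text
3.3 [-0.2343971  -0.8855253  -0.25252606] 0.06197668185194656
3.3 [-0.2343971  -0.8855253  -0.25252606] 0.06197668185194656
3.3 [-0.2343971  -0.8855253  -0.25252606] 0.06197668185194656
3.3 [-0.2343971  -0.8855253  -0.25252606] 0.06197668185194656
time_s: 3.6
position: [0.5895, -0.1385, 0.0611]
tool_rot: [[0.905, 0.425, -0.0], [0.425, -0.905, 0.0], [-0.0, -0.0, -1.0]]
ft_force: [0.8, -0.6, -0.1]
grip_width: 0.0001
```

```bash
python3 -m pendant '[0,0,0,0.01,0,0,0,0,0,0,0.01,0,0,0,0,0,0,0,0,0,0]' | egrep 'pos|force'; python3 -m pendant '[0,0,0,0.01,0,0,0,0,0,0,0,0,0,0]'| egrep 'pos|force'; python3 -m pendant '[0,0,0,0.01,0,0,0,0,0,0,0,0,0,0]'| egrep 'pos|force'
```

```text
position: [0.5895, -0.1385, 0.0601]
ft_force: [-0.6, 0.2, -0.3]
position: [0.5895, -0.1385, 0.0596]
ft_force: [0.9, -0.1, 0.6]
position: [0.5895, -0.1385, 0.0593]
ft_force: [-1.3, -0.5, 1.5]
```

```bash
for k in 1; do python3 -m pendant '[0,0,0,0.01,0,0,0,0,0,0,0,0,0,0]' | egrep 'pos|force'; python3 -m pendant '[0,0,0,0.01,0,0,0,0,0,0,0,0,0,0]'| egrep 'pos|force'; python3 -m pendant '[0,0,0,0.01,0,0,0,0,0,0,0,0,0,0]'| egrep 'pos|force';python3 -m pendant '[0,0,0,0.01,0,0,0,0,0,0,0,0,0,0]'| egrep 'pos|force'; done
```

```text
position: [0.5895, -0.1385, 0.0588]
ft_force: [-0.5, 0.0, 2.7]
position: [0.5895, -0.1385, 0.0583]
ft_force: [-1.0, 0.4, 4.6]
position: [0.5895, -0.1386, 0.0577]
ft_force: [-0.4, 0.6, 4.4]
position: [0.5895, -0.1385, 0.0572]
ft_force: [-0.3, 0.4, 5.0]
```

```bash
python3 -m pendant '[0,0,0,0.01,0,0,0,0,0,0,0,0,0,0]' | egrep 'pos|force'; python3 -m pendant '[0,0,0,0.01,0,0,0,0,0,0,0,0,0,0]'| egrep 'pos|force'; python3 -m pendant '[0,0,0,0.01,0,0,0,0,0,0,0,0,0,0]'| egrep 'pos|force'
```

```text
position: [0.5895, -0.1385, 0.0567]
ft_force: [-0.4, 0.4, 4.2]
position: [0.5895, -0.1385, 0.0561]
ft_force: [-1.1, 0.1, 4.9]
position: [0.5895, -0.1385, 0.0555]
ft_force: [0.0, 0.6, 3.9]
```

```bash
python3 -m pendant '[0,0,0,0.01,0,0,0,0,0,0,0,0,0,0]' | egrep 'pos|force'; python3 -m pendant '[0,0,0,0.01,0,0,0,0,0,0,0,0,0,0]'| egrep 'pos|force'; python3 -m pendant '[0,0,0,0.01,0,0,0,0,0,0,0,0,0,0]'| egrep 'pos|force'
```

```text
position: [0.5895, -0.1385, 0.055]
ft_force: [-0.1, 0.7, 4.0]
position: [0.5895, -0.1385, 0.0544]
ft_force: [-0.2, 0.1, 2.6]
position: [0.5895, -0.1385, 0.0539]
ft_force: [0.5, 0.0, 1.7]
```

The force is dropping, so the middle switch is the good one. I'll push it past breakover.

```bash
python3 -m pendant '[0,0,0,0.01,0,0,0,0,0,0,0,0,0,0]' | egrep 'pos|force'; python3 -m pendant '[0,0,0,0.01,0,0,0,0,0,0,0.01,0,0,0,0,0,0,0,0,0,0]'| egrep 'pos|force'; python3 -m pendant '[0,0,0,0.01,0,0,0,0,0,0,0,0,0,0,0,0,0,0,0,0,0]'| egrep 'pos|force'
```

```text
position: [0.5894, -0.1385, 0.0534]
ft_force: [0.5, -0.7, 0.1]
position: [0.5892, -0.1384, 0.0523]
ft_force: [1.0, -0.2, -0.6]
position: [0.5895, -0.1385, 0.0521]
ft_force: [0.4, -0.9, -0.6]
```

```bash
python3 -m pendant '[0,0,0,-0.1,0,0,0,0,0,0,-0.4,0,0,0,0,0,0,-0.6,0,0,0,0,0,0,-0.7,0,0,0,0,0,0,-0.6,0,0,0,0,0,0,-0.4,0,0,0,0,0,0,-0.16,0,0,0,0,0,0,0,0,0,0,0,0,0,0,0,0,0,0,0,0,0,0,0,0]'; python3 look.py w2; python3 c.py
```

```text
time_s: 8.1
position: [0.5891, -0.1384, 0.1987]
tool_rot: [[0.905, 0.425, -0.002], [0.425, -0.905, 0.001], [-0.002, -0.002, -1.0]]
ft_force: [0.5, -0.3, 0.3]
grip_width: -0.0
screws [[0.6283, -0.0263], [0.5527, -0.0357], [0.6551, -0.239], [0.5807, -0.2499]]
[258.2 162.9] [249 156  20  13 215] ztop 0.0573 top ctr [ 0.5851 -0.0701  0.0573] [ 0.585  -0.0701  0.0572]
[322.4 182.7] [312 176  21  13 228] ztop 0.3417 top ctr [ 0.6486 -0.1111  0.3417] [ 0.6486 -0.1111  0.3417]
[384.7 203.3] [375 196  21  14 249] ztop 0.0594 top ctr [ 0.6027 -0.2066  0.0594] [ 0.603  -0.2061  0.0609]
plate z 0.04576882899119598
```

View pics/w2.png

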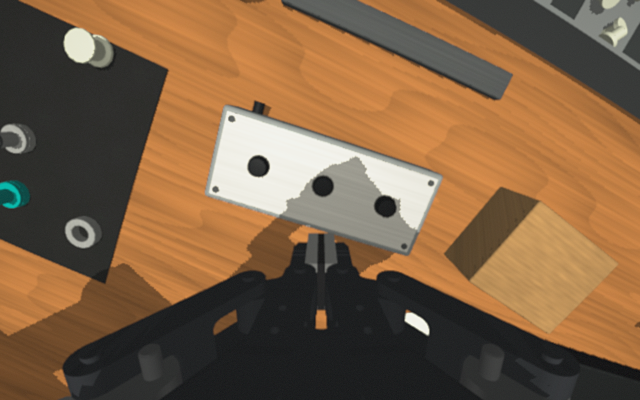

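```bash
cat > c2.py <<'E'
import sys
from h import *
d=np.load("w.npz");P=pts(d);g=d["frame"].max(2)
a=list(map(float,sys.argv[1:]))
for cx,cy in zip(a[::2],a[1::2]):
    cx,cy=int(cx),int(cy);w=15
    m=np.zeros(g.shape,np.uint8);m[cy-w:cy+w+1,cx-w:cx+w+1]=(g<75)[cy-w:cy+w+1,cx-w:cx+w+1]
    k,l,st,c=cv2.connectedComponentsWithStats(m);i=1+st[1:,4].argmax()
    t=l==i;zt=np.median(P[...,2][cy-3:cy+4,cx-3:cx+4])
    print(c[i].round(1),st[i],"ztop",zt.round(4),"ctr",plane(d,[c[i]],zt)[0].round(4))
E
python3 c2.py 258 166 323 187 386 206; python3 go.py .46 .195 .2
```

```text
[258.2 165.8] [249 156  20  20 325] ztop 0.0576 ctr [ 0.5836 -0.0721  0.0576]
[322.4 185.5] [312 176  21  20 335] ztop 0.0503 ctr [ 0.5912 -0.1395  0.0503]
[385. 206.] [375 196  21  21 353] ztop 0.0596 ctr [ 0.6009 -0.2061  0.0596]
t 8.15 pos [ 0.5891 -0.1384  0.1989] shift mm tool [  24.71 -356.7    -0.53] units [ 0.494 -7.134 -0.011] tilt fix units [-0.012  0.01   0.   ] F [ 0.72  0.46 -0.38] w -0.0001
```

The middle switch top now reads z 0.050 (it was 0.060), so it has snapped in; the outer two are out. Next I'll go to the cover.

```bash
python3 -m pendant '[42,0.04,-0.6,0,0,0,0,42,0.04,-0.6,0,0,0,0,42,0.04,-0.6,0,0,0,0,42,0.04,-0.6,0,0,0,0,42,0.04,-0.6,0,0,0,0,42,0.04,-0.6,0,0,0,0,42,0.04,-0.6,0,0,0,0,42,0.04,-0.6,0,0,0,0,42,0.04,-0.6,0,0,0,0,42,0.04,-0.6,0,0,0,0,42,0.04,-0.6,0,0,0,0,42,0.04,-0.5,0,0,0,0]'
python3 -m pendant '[42,0,0,0,0,0,0,42,0,0,0,0,0,0,42,0,0,0,0,0,0,42,0,0,0,0,0,0]'; python3 look.py w3
```

```text
time_s: 9.35
position: [0.4594, 0.1943, 0.1995]
tool_rot: [[0.905, 0.425, -0.001], [0.425, -0.905, -0.0], [-0.001, -0.0, -1.0]]
ft_force: [1.2, 0.1, 0.5]
grip_width: 0.0422
time_s: 9.75
position: [0.4608, 0.1923, 0.2]
tool_rot: [[0.906, 0.424, -0.0], [0.424, -0.906, -0.0], [-0.0, 0.0, -1.0]]
ft_force: [-0.5, 0.2, 0.0]
grip_width: 0.0422
```

View pics/w3.png

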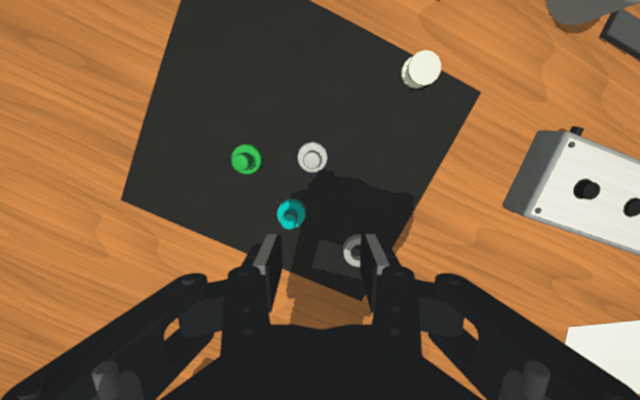

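The wrist view shows the steel cover at (312,157), green at (245,159), turquoise at (291,214) and the collar near (355,250).

```bash
cat > e.py <<'E'
from h import *
d=np.load("w.npz");P=pts(d)
for nm,(cx,cy) in dict(cover=(312,157),green=(245,159),turq=(291,214)).items():
    Q=P[cy-22:cy+23,cx-22:cx+23]; v,u=np.nonzero((Q[...,2]>.034)&(Q[...,2]<.05)); 
    c=(u.mean()+cx-22,v.mean()+cy-22); print(nm,len(u),np.round(c,1),"stud top",plane(d,[c],.04)[0].round(4),"zmed",np.median(Q[v,u,2]).round(4))
    g=d["frame"].max(2)[cy-22:cy+23,cx-22:cx+23]
    fl=((Q[...,2]>.009)&(Q[...,2]<.018)).astype(np.uint8); v,u=np.nonzero(fl)
    (ex,ey),ax,an=cv2.minAreaRect(np.c_[u,v].astype(np.float32)); print("  flange",(round(ex+cx-22,1),round(ey+cy-22,1)),ax,plane(d,[(ex+cx-22,ey+cy-22)],.014)[0].round(4))
E
python3 e.py
```

```text
cover 241 [311.1 159.1] stud top [0.4817 0.2127 0.04  ] zmed 0.0401
  flange (312.0, 157.0) (28.0, 28.0) [0.4811 0.2122 0.014 ]
green 230 [240.3 162.1] stud top [0.4471 0.2797 0.04  ] zmed 0.0403
  flange (246.6, 158.3) (27.724796295166016, 27.062713623046875) [0.448  0.2798 0.014 ]
turq 213 [288.4 219.9] stud top [0.4093 0.2076 0.04  ] zmed 0.04
  flange (290.6, 212.0) (27.334749221801758, 24.999622344970703) [0.4101 0.2081 0.014 ]
```

```bash
python3 go.py .4815 .2124 .06
```

```text
t 9.8 pos [0.4607 0.1923 0.2   ] shift mm tool [ 27.33  -9.4  140.  ] units [ 0.547 -0.188  2.8  ] tilt fix units [ 0.     0.001 -0.   ] F [-0.3  -0.29 -0.09] w 0.042
```

```bash
python3 -m pendant '[34,0.137,-0.047,0.4,0,0,0,34,0.137,-0.047,0.5,0,0,0,34,0.137,-0.047,0.5,0,0,0,34,0.137,-0.047,0.5,0,0,0,34,0,0,0.5,0,0,0,34,0,0,0.4,0,0,0,34,0,0,0,0,0,0,34,0,0,0,0,0,0,34,0,0,0,0,0,0]';python3 go.py .4815 .2124 .02;  python3 look.py w4
python3 - <<'E'
from h import *
d=get_image("scene");x,y,w,h=340,70,120,90
cv2.imwrite("pics/s4.png",cv2.resize(d["frame"][y:y+h,x:x+w,::-1],None,fx=6,fy=6,interpolation=cv2.INTER_CUBIC))
E
```

```text
time_s: 10.7
position: [0.482, 0.2132, 0.0613]
tool_rot: [[0.905, 0.425, 0.002], [0.425, -0.905, 0.0], [0.002, 0.001, -1.0]]
ft_force: [-0.4, 0.2, 0.7]
grip_width: 0.034
t 10.7 pos [0.482  0.2132 0.0613] shift mm tool [-0.82  0.47 41.31] units [-0.016  0.009  0.826] tilt fix units [ 0.004 -0.015  0.   ] F [-0.36  0.25  0.69] w 0.034
```

View pics/w4.png

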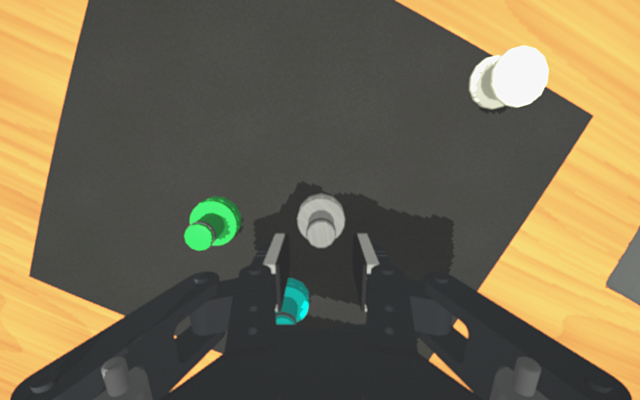

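View pics/s4.png

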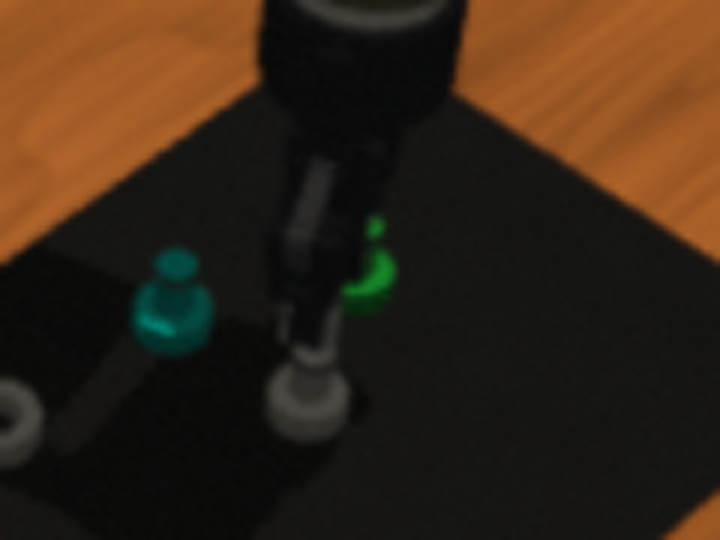

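```bash
cat > f.py <<'E'
from h import *
d=np.load("w.npz");P=pts(d);s=observe();R=s["tool_rot"];p=s["position"]
cx,cy=321,232;Q=P[cy-26:cy+27,cx-30:cx+31]
v,u=np.nonzero((Q[...,2]>.034)&(Q[...,2]<.047))
for c in [(u.mean()+cx-30,v.mean()+cy-26)]:
    w=plane(d,[c],.04)[0];print(len(u),c,w.round(4),"tool",((w-p)@R*1000).round(1), u.min()+cx-30,u.max()+cx-30,v.min()+cy-26,v.max()+cy-26)
E
python3 f.py
```

```text
695 (np.float64(320.47913669064747), np.float64(231.99424460431652)) [0.4823 0.213  0.04  ] tool [ 0.3  0.4 21.2] 306 335 218 246
```

```bash
python3 -m pendant '[34,0.01,0.005,0.2,0,0,0,34,0,0,0.2,0,0,0,34,0,0,0.2,0,0,0,34,0,0,0.15,0,0,0,34,0,0,0.06,0,0,0,34,0,0,0,0,0,0,34,0,0,0,0,0,0]' 30;python3 go.py .4815 .2124 .02
```

```text
time_s: 11.5
position: [0.4819, 0.2132, 0.0198]
tool_rot: [[0.905, 0.425, 0.0], [0.425, -0.905, 0.0], [0.0, 0.0, -1.0]]
ft_force: [0.7, 0.2, -0.1]
grip_width: 0.0338
t 11.5 pos [0.4819 0.2132 0.0198] shift mm tool [-0.74  0.58 -0.25] units [-0.015  0.012 -0.005] tilt fix units [ 0.    -0.002 -0.   ] F [ 0.68  0.23 -0.1 ] w 0.0338
```

```bash
python3 -m pendant '[14,0,0,0,0,0,0,14,0,0,0,0,0,0,14,0,0,0,0,0,0,14,0,0,0,0,0,0,14,0,0,0,0,0,0,14,0,0,0,0,0,0]' 35
python3 -m pendant '[10,0,0,-0.05,0,0,0,10,0,0,-0.2,0,0,0,10,0,0,-0.5,0,0,0,10,0,0,-0.6,0,0,0,10,0,0,-0.6,0,0,0,10,0,0,-0.5,0,0,0,10,0,0,-0.2,0,0,0,10,0,0,0,0,0,0,10,0,0,0,0,0,0]'; python3 look.py w5
```

```text
time_s: 12.1
position: [0.482, 0.2132, 0.0201]
tool_rot: [[0.905, 0.425, 0.001], [0.425, -0.905, 0.0], [0.001, 0.0, -1.0]]
ft_force: [-1.2, -0.1, 6.0]
grip_width: 0.0166
time_s: 13.0
position: [0.4812, 0.2131, 0.1511]
tool_rot: [[0.905, 0.425, -0.002], [0.425, -0.905, -0.0], [-0.002, -0.0, -1.0]]
ft_force: [-0.8, 0.9, -1.8]
grip_width: 0.0167
```

View pics/w5.png

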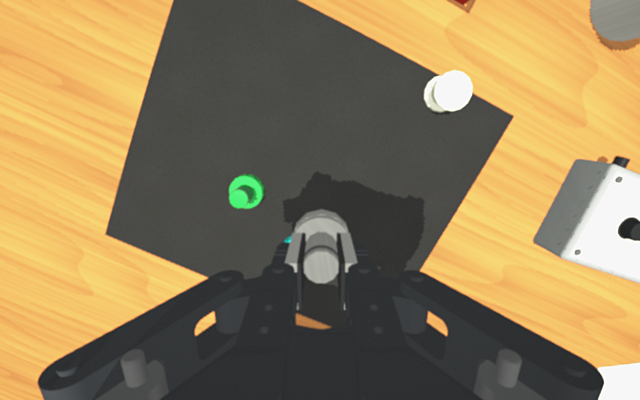

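```bash
python3 - <<'E'
from h import *
d=np.load("w.npz");P=pts(d);s=observe();R=s["tool_rot"];p=s["position"]
T=(P-p)@R*1000
for v in range(206,290,4): print(v,T[v,321].round(1),d["frame"][v,321])
for v in (255,265,275):
    print(v,[(u,T[v,u].round(0).astype(int).tolist()) for u in range(296,348,4)])
i=d["frame"][195:315,240:400,::-1];cv2.imwrite("pics/w5c.png",cv2.resize(i,None,fx=5,fy=5,interpolation=cv2.INTER_CUBIC))
E
```

```text
206 [-20.9   0.8 149.9] [52 52 51]
210 [16.   0.6 15.9] [118 121 115]
214 [15.5  0.5 10. ] [148 150 143]
218 [14.6  0.5  5.8] [167 168 161]
222 [12.2  0.5  5.8] [182 183 175]
226 [10.   0.5  5.5] [180 181 172]
230 [7.6 0.5 5.6] [175 176 167]
234 [ 7.5  0.5 -0.1] [120 120 116]
238 [ 7.6  0.5 -5.9] [121 122 117]
242 [  7.8   0.5 -11.3] [121 122 117]
246 [  8.1   0.5 -16.8] [70 73 70]
250 [  7.4   0.5 -19.9] [129 129 124]
254 [  5.8   0.5 -20.8] [179 180 171]
258 [  4.3   0.5 -21.8] [176 177 168]
262 [  1.4   0.5 -20.3] [174 176 167]
266 [ -0.7   0.5 -20.3] [173 174 164]
270 [ -2.5   0.5 -20.9] [171 172 164]
274 [ -5.    0.5 -20.3] [170 172 164]
278 [ -6.8   0.5 -20.9] [172 174 166]
282 [ -9.2   0.5 -20.5] [166 167 160]
286 [-116.9    0.7  148.8] [50 52 49]
255 [(296, [10, -10, -31]), (300, [11, -8, -32]), (304, [4, -8, -17]), (308, [5, -6, -19]), (312, [5, -4, -21]), (316, [5, -2, -21]), (320, [5, 0, -20]), (324, [5, 2, -20]), (328, [5, 4, -21]), (332, [5, 6, -21]), (336, [4, 8, -18]), (340, [10, 9, -31]), (344, [10, 10, -31])]
265 [(296, [10, -10, -39]), (300, [10, -8, -39]), (304, [0, -8, -20]), (308, [0, -6, -21]), (312, [1, -4, -22]), (316, [0, -2, -20]), (320, [0, 0, -21]), (324, [0, 2, -20]), (328, [0, 4, -21]), (332, [0, 6, -21]), (336, [0, 8, -21]), (340, [7, 9, -33]), (344, [9, 10, -38])]
275 [(296, [6, -10, -40]), (300, [5, -8, -38]), (304, [-8, -8, -15]), (308, [-5, -6, -21]), (312, [-5, -4, -20]), (316, [-5, -2, -21]), (320, [-5, 0, -21]), (324, [-6, 2, -19]), (328, [-5, 4, -21]), (332, [-5, 6, -21]), (336, [-103, 18, 149]), (340, [2, 9, -34]), (344, [5, 10, -38])]
```

View pics/w5c.png

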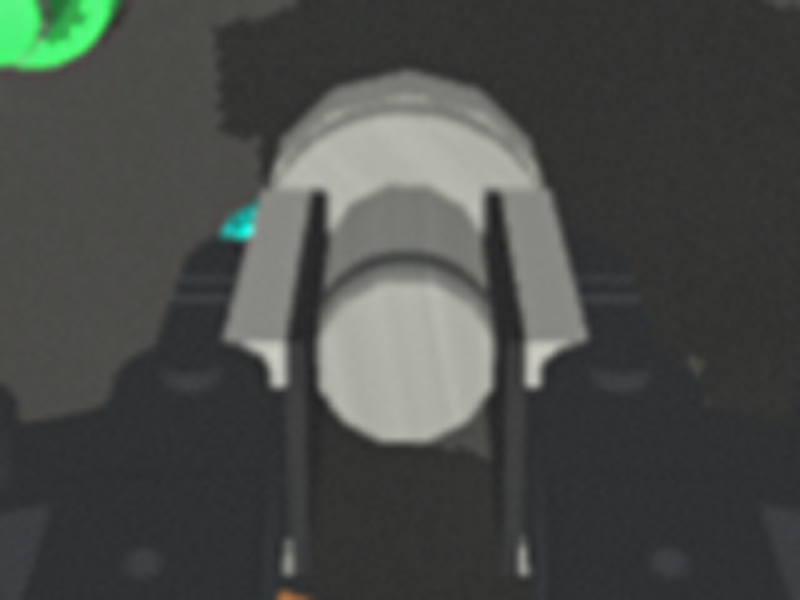

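```bash
python3 go.py .552 -.157 .15
```

```text
t 13.05 pos [0.4811 0.2131 0.1508] shift mm tool [-93.05 365.11   0.8 ] units [-1.861  7.302  0.016] tilt fix units [-0.005  0.018 -0.   ] F [ 0.33  0.17 -1.22] w 0.0166
```

```bash
python3 -m pendant '[10,-0.08,0.3,0,0,0,0,10,-0.17,0.65,0,0,0,0,10,-0.17,0.65,0,0,0,0,10,-0.17,0.65,0,0,0,0,10,-0.17,0.65,0,0,0,0,10,-0.17,0.65,0,0,0,0,10,-0.17,0.65,0,0,0,0,10,-0.17,0.65,0,0,0,0,10,-0.17,0.65,0,0,0,0,10,-0.17,0.65,0,0,0,0,10,-0.17,0.65,0,0,0,0,10,-0.08,0.5,0,0,0,0]' >/dev/null
python3 -m pendant '[10,0,0,0.3,0,0,0,10,0,0,0.5,0,0,0,10,0,0,0.3,0,0,0,10,0,0,0.1,0,0,0,10,0,0,0,0,0,0,10,0,0,0,0,0,0,10,0,0,0,0,0,0,10,0,0,0,0,0,0]'
python3 look.py w6;python3 go.py .5916 -.1387 .09
```

```text
time_s: 15.05
position: [0.5529, -0.1568, 0.0927]
tool_rot: [[0.905, 0.425, 0.001], [0.425, -0.905, -0.001], [0.001, 0.001, -1.0]]
ft_force: [-0.0, -0.1, -1.0]
grip_width: 0.0164
t 15.1 pos [ 0.5528 -0.1568  0.0927] shift mm tool [42.78  0.11  2.69] units [0.856 0.002 0.054] tilt fix units [ 0.006 -0.004 -0.   ] F [-0.17  0.28 -1.09] w 0.0164
```

View pics/w6.png

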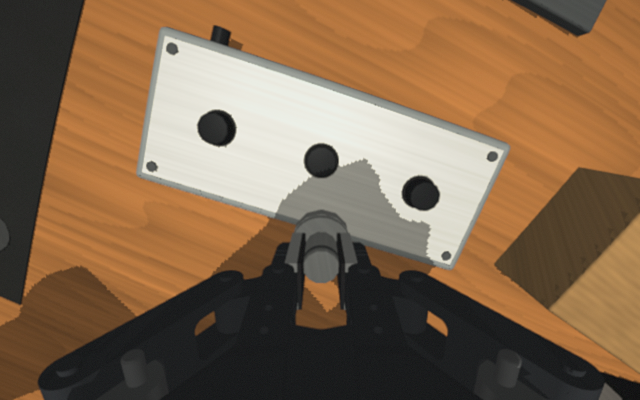

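The wrist view shows the snapped-in middle switch at (321,160), the out switches at (216,128) and (420,193), and the held cover at (321,235). Measuring the offset in the tool frame.

```bash
cat > g.py <<'E'
import sys
from h import *
d=np.load("w.npz");s=observe();R=s["tool_rot"];p=s["position"];f=d["frame"].astype(int);g=f.max(2)
P=pts(d)
def blob(cx,cy,w,th):
    m=np.zeros(g.shape,np.uint8);m[cy-w:cy+w+1,cx-w:cx+w+1]=(g<th)[cy-w:cy+w+1,cx-w:cx+w+1]
    k,l,st,c=cv2.connectedComponentsWithStats(m);i=1+st[1:,4].argmax();
    cs,_=cv2.findContours((l==i).astype(np.uint8),cv2.RETR_EXTERNAL,cv2.CHAIN_APPROX_NONE)
    return c[i],st[i],cs[0].reshape(-1,2)
c,st,co=blob(321,160,24,70)
for z in(.045,.0503): 
    w=plane(d,[c],z)[0];print(c.round(1),st,z,w.round(4),"tool",((w-p)@R*1000).round(1))
q=[]
for sx,sy in((172,48),(152,166),(492,156),(446,256)):
    cc,ss,_=blob(sx,sy,8,130);q.append(cc);
W=plane(d,q,.045);print(np.round(q,1).tolist(),W.round(4)[:,:2].tolist());b=W.mean(0);print("box ctr",b.round(4),"tool",((b-p)@R*1000).round(1))
print("plate z",np.median(P[...,2][(f.min(2)>150)&(P[...,2]>.03)&(P[...,2]<.06)]))
T=(P-p)@R*1000
# cover: stud top & flange top pixels
for nm,a,bz in(("stud",-24,-18),("flange",3,9)):
    m=(T[...,2]>a)&(T[...,2]<bz)&(abs(T[...,1]-.5)<3)&(T[...,0]>-20)&(T[...,0]<25);print(nm,T[m][:,0].min().round(1),T[m][:,0].max().round(1))
E
python3 g.py
```

```text
[321.  160.5] [305 144  33  34 877] 0.045 [ 0.59   -0.1401  0.045 ] tool [40.7  0.7 47.7]
[321.  160.5] [305 144  33  34 877] 0.0503 [ 0.5906 -0.1398  0.0503] tool [41.4  0.7 42.4]
[[171.7, 48.3], [151.3, 166.0], [491.9, 156.0], [445.9, 255.4]] [[0.614, -0.0274], [0.5382, -0.0373], [0.6419, -0.2429], [0.566, -0.2529]]
box ctr [ 0.59   -0.1401  0.045 ] tool [40.7  0.7 47.7]
plate z 0.04583296232066283
stud -9.9 8.5
flange 6.8 15.5
```

```bash
python3 - <<'E'
from h import *
d=np.load("n_wrist.npz")
print(plane(d,[(321.5,232.5),(321.5,215)],.0597).round(4))
d=np.load("n_scene.npz");g=d["frame"].max(2)
for n in("n_scene",):
    c=get_image("scene");np.savez("sc.npz",**c)
    f=c["frame"];x,y,w,h=255,185,120,90
    cv2.imwrite("pics/s6.png",cv2.resize(f[y:y+h,x:x+w,::-1],None,fx=6,fy=6,interpolation=cv2.INTER_CUBIC))
    pl=[(.585,-.139,.045),(.59,-.14,.045),(.595,-.14,.045)]
    print(proj(c,pl))
E
```

```text
[[ 0.5943 -0.1378  0.0597]
 [ 0.6038 -0.1333  0.0597]]
[[317.08376512 237.09108594]
 [318.37268637 238.83359372]
 [320.01293356 240.29913049]]
```

View pics/s6.png

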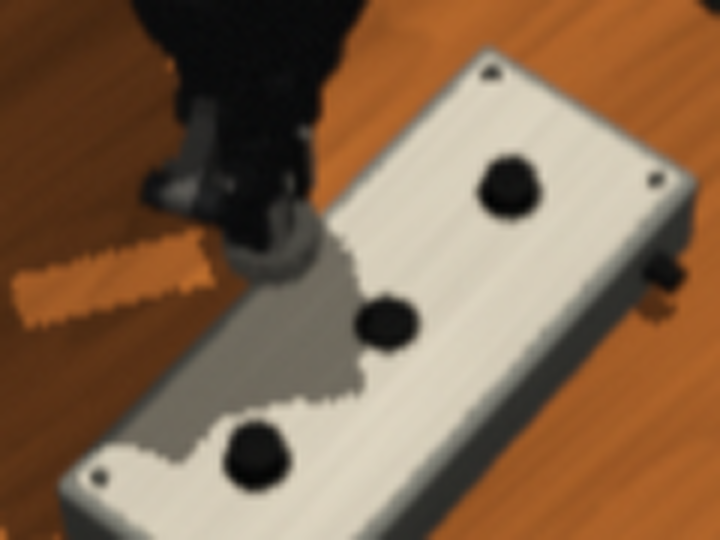

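```bash
python3 -m pendant '[10,0.2,0.002,0.03,0,0,0,10,0.3,0,0.03,0,0,0,10,0.25,0,0.06,0,0,0,10,0.09,0,0.03,0,0,0,10,0,0,0,0,0,0,10,0,0,0,0,0,0,10,0,0,0,0,0,0,10,0,0,0,0,0,0]'
python3 look.py w7;python3 go.py .591 -.139 .0648
python3 - <<'E'
from h import *
c=get_image("scene");np.savez("sc2.npz",**c)
x,y,w,h=275,190,80,60
cv2.imwrite("pics/s7.png",cv2.resize(c["frame"][y:y+h,x:x+w,::-1],None,fx=10,fy=10,interpolation=cv2.INTER_CUBIC))
d=np.load("w.npz");x,y,w,h=240,170,160,120
cv2.imwrite("pics/w7c.png",cv2.resize(d["frame"][y:y+h,x:x+w,::-1],None,fx=5,fy=5,interpolation=cv2.INTER_CUBIC))
E
```

```text
time_s: 15.95
position: [0.5905, -0.1392, 0.0848]
tool_rot: [[0.905, 0.424, 0.0], [0.424, -0.905, -0.0], [0.0, 0.0, -1.0]]
ft_force: [-0.1, 0.0, -1.4]
grip_width: 0.0164
t 16.0 pos [ 0.5905 -0.1392  0.0848] shift mm tool [ 0.5  0.  20. ] units [0.01 0.   0.4 ] tilt fix units [ 0.001 -0.001  0.   ] F [ 1.26 -0.11 -0.78] w 0.0163
```

View pics/s7.png

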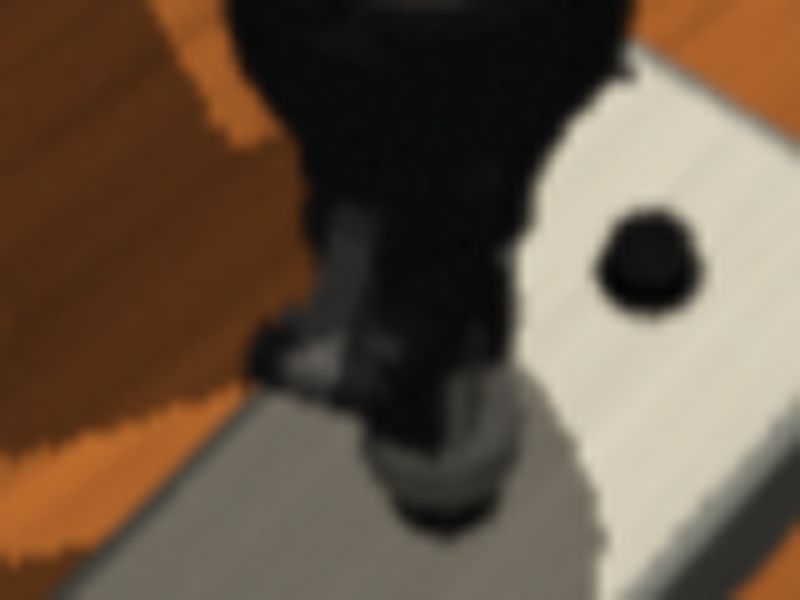

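View pics/w7c.png

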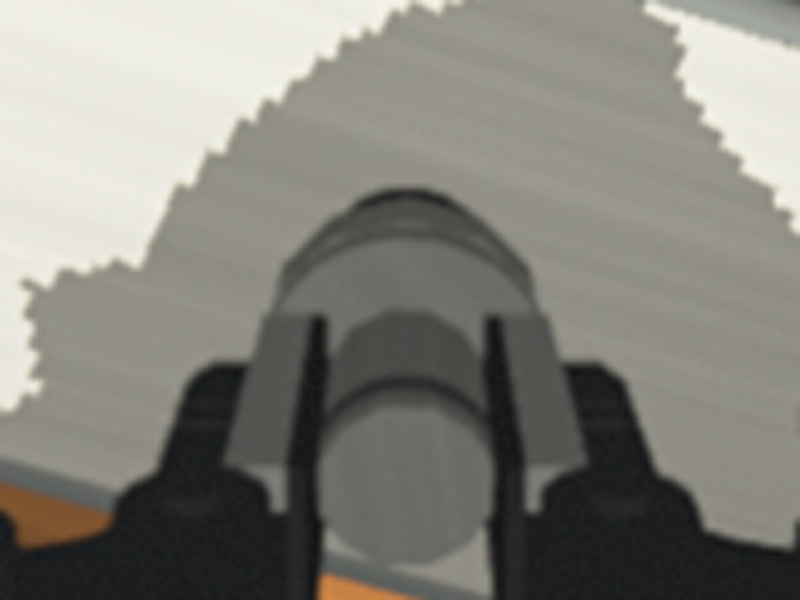

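```bash
python3 - <<'E'
from h import *
d=np.load("w.npz");s=observe();R=s["tool_rot"];p=s["position"];g=d["frame"].max(2)
print(g[196:226,322].tolist())
def f(u,v,z):
    w=plane(d,[(u,v)],p[2]-z/1000)[0];return ((w-p)@R*1000).round(1)
print("switch front edge",f(321.5,207.3,85-50.3),"flange top front",f(321.5,217.5,5.8), "rim front nominal row", proj(d,[p+R@np.array([.0155,.0005,.0197])]), proj(d,[p+R@np.array([.0155,.0005,.0057])]))
c=np.load("sc2.npz")
# scene: direction of image axes wrt world at the switch
o=np.array([.59,-.14,.05]);a=proj(c,[o,o+[.01,0,0],o+[0,.01,0],o+[0,0,.01]]);print(a-a[0])
E
```

```text
[152, 156, 156, 154, 151, 149, 147, 146, 146, 147, 143, 108, 53, 52, 71, 75, 76, 80, 90, 87, 77, 86, 102, 111, 112, 113, 112, 114, 113, 113]
switch front edge [11.9  0.9 34.7] flange top front [14.7  0.8  5.8] rim front nominal row [[320.88828388 208.78572169]] [[320.92080327 216.25476625]]
[[ 0.          0.        ]
 [ 3.29925232  2.94319142]
 [ 3.45365478 -2.83269313]
 [-0.08191022 -2.51003847]]
```

```bash
python3 - <<'E'
from h import *
c=np.load("sc2.npz");g=c["frame"].max(2).astype(int)
for v in range(227,246): print(v,g[v,306:334].tolist())
E
```

```text
227 [71, 74, 68, 39, 35, 33, 29, 18, 14, 14, 12, 11, 12, 19, 34, 40, 41, 54, 69, 83, 106, 136, 181, 210, 215, 213, 212, 212]
228 [54, 55, 43, 31, 31, 30, 26, 22, 13, 12, 11, 11, 14, 28, 48, 51, 47, 63, 77, 80, 93, 115, 140, 185, 211, 213, 212, 210]
229 [44, 41, 26, 23, 25, 24, 19, 19, 14, 11, 9, 12, 16, 31, 52, 53, 47, 63, 76, 77, 88, 110, 118, 151, 205, 212, 211, 209]
230 [74, 60, 35, 26, 23, 19, 15, 14, 12, 11, 13, 12, 17, 32, 54, 52, 48, 65, 75, 77, 83, 99, 112, 132, 181, 208, 209, 210]
231 [105, 95, 80, 71, 53, 26, 14, 11, 13, 12, 11, 12, 17, 30, 54, 53, 52, 70, 74, 75, 75, 89, 109, 116, 147, 201, 209, 209]
232 [111, 110, 108, 106, 88, 48, 17, 13, 12, 11, 12, 11, 16, 32, 54, 54, 56, 74, 77, 75, 73, 92, 110, 112, 129, 177, 204, 210]
233 [111, 112, 113, 113, 101, 58, 28, 21, 15, 13, 12, 13, 16, 32, 55, 57, 64, 75, 75, 71, 70, 96, 109, 109, 111, 135, 180, 210]
234 [112, 113, 114, 112, 99, 57, 43, 43, 37, 25, 21, 16, 22, 40, 56, 63, 72, 74, 71, 64, 67, 95, 108, 108, 110, 116, 151, 210]
235 [113, 114, 114, 111, 100, 68, 53, 57, 59, 53, 49, 38, 34, 57, 65, 68, 71, 68, 61, 54, 66, 99, 1
[... 676 characters left out ...]
, 116]
241 [110, 111, 112, 111, 111, 111, 111, 104, 78, 36, 21, 16, 18, 22, 20, 13, 19, 38, 73, 107, 113, 115, 116, 115, 113, 113, 113, 116]
242 [111, 111, 112, 110, 110, 111, 110, 110, 102, 75, 43, 24, 18, 16, 16, 29, 51, 77, 97, 112, 115, 116, 115, 115, 114, 114, 113, 115]
243 [111, 112, 111, 111, 111, 111, 111, 113, 113, 104, 85, 72, 56, 45, 51, 75, 89, 105, 111, 115, 116, 115, 114, 114, 114, 113, 113, 113]
244 [111, 111, 111, 110, 111, 111, 112, 114, 113, 110, 108, 105, 94, 86, 90, 105, 108, 111, 114, 116, 115, 115, 115, 113, 113, 113, 112, 112]
245 [111, 111, 110, 110, 112, 112, 113, 112, 111, 112, 111, 111, 108, 107, 109, 110, 111, 115, 115, 115, 115, 114, 113, 113, 113, 112, 113, 114]
```

```bash
python3 - <<'E'
from h import *
c=np.load("sc2.npz");s=observe();p=s["position"]
th=np.linspace(0,2*np.pi,361)
def circ(o,r,z): return proj(c,np.c_[o[0]+r*np.cos(th),o[1]+r*np.sin(th),np.full(361,z)])
for nm,r,z in(("rim bottom",.0165,p[2]-.0197),("flange top",.0165,p[2]-.0057),("switch base",.010,.045),("switch top",.010,.0503)):
    a=circ(p,r,z);print(nm,"u",a.min(0)[0].round(2),a.max(0)[0].round(2),"ctr",(a.min(0)[0]+a.max(0)[0]).round(2)/2,"vmax",a.max(0)[1].round(2))
E
```

```text
rim bottom u 310.72 326.67 ctr 318.695 vmax 240.56
flange top u 310.52 326.64 ctr 318.58 vmax 236.99
switch base u 314.09 323.61 ctr 318.85 vmax 242.86
switch top u 314.03 323.59 ctr 318.81 vmax 241.55
```

```bash
python3 -m pendant '[10,0.026,0.01,0.1,0,0,0,10,0,0,0.1,0,0,0,10,0,0,0.06,0,0,0,10,0,0,0,0,0,0,10,0,0,0,0,0,0,10,0,0,0,0,0,0]'; python3 -m pendant '[10,0,0,0.01,0,0,0,10,0,0,0.01,0,0,0,10,0,0,0,0,0,0]'|egrep 'pos|force';python3 -m pendant '[10,0,0,0.01,0,0,0,10,0,0,0,0,0,0]'|egrep 'pos|force'
```

```text
time_s: 16.65
position: [0.5922, -0.1389, 0.0717]
tool_rot: [[0.905, 0.425, 0.0], [0.425, -0.905, -0.0], [0.0, 0.0, -1.0]]
ft_force: [0.6, 0.3, -0.5]
grip_width: 0.0164
position: [0.5921, -0.1389, 0.0706]
ft_force: [-0.9, -0.1, -1.2]
position: [0.5921, -0.1389, 0.0701]
ft_force: [-0.1, 0.1, -0.8]
```

```bash
python3 -m pendant '[10,0,0,0.01,0,0,0,10,0,0,0,0,0,0]'|egrep 'pos|force';python3 -m pendant '[10,0,0,0.01,0,0,0,10,0,0,0,0,0,0]'|egrep 'pos|force';python3 -m pendant '[10,0,0,0.01,0,0,0,10,0,0,0,0,0,0]'|egrep 'pos|force'
```

```text
position: [0.5921, -0.1389, 0.0696]
ft_force: [0.1, 0.4, -1.3]
position: [0.5921, -0.1389, 0.0691]
ft_force: [-0.8, -0.5, -1.7]
position: [0.5921, -0.1389, 0.0686]
ft_force: [0.1, -0.4, -1.4]
```

```bash
python3 -m pendant '[10,0,0,0.01,0,0,0,10,0,0,0.01,0,0,0,10,0,0,0,0,0,0]'|egrep 'pos|force';python3 -m pendant '[10,0,0,0.01,0,0,0,10,0,0,0.01,0,0,0,10,0,0,0,0,0,0]'|egrep 'pos|force';python3 -m pendant '[10,0,0,0.01,0,0,0,10,0,0,0,0,0,0]'|egrep 'pos|force';python3 -m pendant '[10,0,0,0.01,0,0,0,10,0,0,0,0,0,0]'|egrep 'pos|force'
```

```text
position: [0.5921, -0.1389, 0.0675]
ft_force: [0.6, -0.5, -1.7]
position: [0.5921, -0.1389, 0.0666]
ft_force: [-0.7, 0.5, -0.2]
position: [0.5921, -0.1389, 0.066]
ft_force: [0.5, -0.6, -2.0]
position: [0.5921, -0.1389, 0.0656]
ft_force: [-0.2, 0.2, -1.2]
```

```bash
python3 -m pendant '[10,0,0,0.008,0,0,0,10,0,0,0,0,0,0]'|egrep 'pos|force';python3 -m pendant '[10,0,0,0.006,0,0,0,10,0,0,0,0,0,0]'|egrep 'pos|force'; python3 -m pendant '[10,0,0,0.006,0,0,0,10,0,0,0,0,0,0]'|egrep 'pos|force'
```

```text
position: [0.5921, -0.1389, 0.0652]
ft_force: [0.1, -0.6, -0.8]
position: [0.5921, -0.1389, 0.0651]
ft_force: [-0.7, 1.1, 1.7]
position: [0.5921, -0.1389, 0.0651]
ft_force: [-2.2, 0.3, 4.8]
```

The cover made contact at TCP z 0.0651, which puts the rim on the plate (expected 0.0651). Releasing.

```bash
python3 -m pendant '[10,0,0,-0.008,0,0,0,30,0,0,0,0,0,0,30,0,0,0,0,0,0,30,0,0,0,0,0,0,30,0,0,0,0,0,0]';python3 -m pendant '[30,0,0,-0.1,0,0,0,30,0,0,-0.2,0,0,0,30,0,0,-0.4,0,0,0,30,0,0,-0.5,0,0,0,30,-0.3,0,-0.5,0,0,0,30,-0.3,0,-0.5,0,0,0,30,-0.2,0,-0.3,0,0,0,30,0,0,0,0,0,0,30,0,0,0,0,0,0,30,0,0,0,0,0,0]'; python3 look.py w8
python3 - <<'E'
from h import *
c=get_image("scene");np.savez("sc3.npz",**c)
x,y,w,h=265,190,120,90
cv2.imwrite("pics/s8.png",cv2.resize(c["frame"][y:y+h,x:x+w,::-1],None,fx=6,fy=6,interpolation=cv2.INTER_CUBIC))
E
```

```text
time_s: 19.85
position: [0.5921, -0.1389, 0.0649]
tool_rot: [[0.905, 0.425, -0.0], [0.425, -0.905, 0.0], [-0.0, -0.0, -1.0]]
ft_force: [-0.2, 0.1, -0.6]
grip_width: 0.0303
time_s: 20.85
position: [0.5558, -0.1555, 0.1887]
tool_rot: [[0.905, 0.425, -0.002], [0.425, -0.905, 0.001], [-0.001, -0.002, -1.0]]
ft_force: [-0.3, 0.2, -1.1]
grip_width: 0.0299
```

View pics/w8.png

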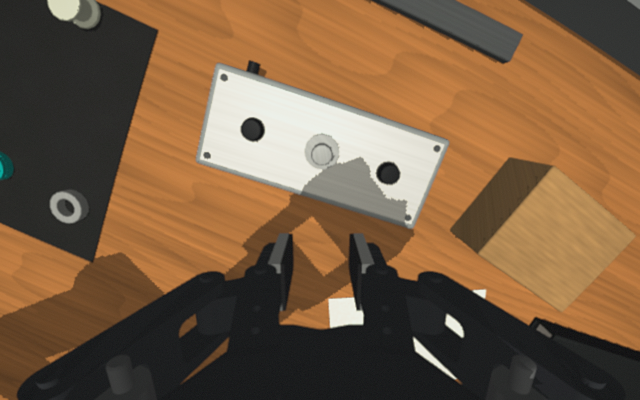

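View pics/s8.png

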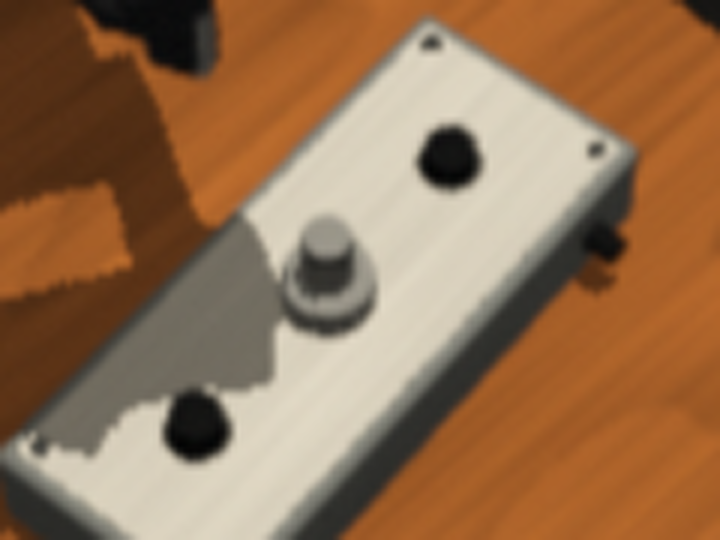

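The wrist view shows the cover upright at (321,152) on the middle place and the outer switches out at (252,129) and (388,173). The scene view agrees. One numeric check follows.

```bash
python3 - <<'E'
from h import *
d=np.load("w.npz");P=pts(d);f=d["frame"].astype(int);g=f.max(2)
q=[]
for sx,sy in((224,77),(207,155),(437,149),(408,217)):
    m=(g[sy-6:sy+7,sx-6:sx+7]<130);v,u=np.nonzero(m);q.append((u.mean()+sx-6,v.mean()+sy-6))
print("box ctr",plane(d,q,.0455).mean(0).round(4))
Q=P[125:180,295:350]
for nm,a,b,z in(("stud",.078,.095,.0855),("flange",.054,.066,.059)):
    v,u=np.nonzero((Q[...,2]>a)&(Q[...,2]<b));c=((u.min()+u.max())/2+295,(v.min()+v.max())/2+125)
    print(nm,len(u),c,"z",np.median(Q[v,u,2]).round(4),plane(d,[c],np.median(Q[v,u,2]))[0].round(4))
for u,v in((252,129),(388,173)):print("outer top z",np.median(P[v-3:v+4,u-3:u+4,2]).round(4))
print("plate",np.median(P[...,2][(f.min(2)>170)&(P[...,2]>.035)&(P[...,2]<.055)]).round(4))
E
```

```text
box ctr [ 0.5897 -0.1398  0.0455]
stud 352 (np.float64(321.0), np.float64(154.0)) z 0.0852 [ 0.5913 -0.1394  0.0852]
flange 592 (np.float64(321.5), np.float64(151.0)) z 0.0594 [ 0.5915 -0.1398  0.0594]
outer top z 0.0575
outer top z 0.0595
plate 0.0459
```

```bash
python3 -c "
from rig import *
print(close_job())"
```

```text
the job is handed in; nothing more can be done
None
```

The steel cover now stands upright over the snapped-in middle switch, rim flat on the box and released. I handed the job in at about 21 s; no verdict was reported.

**Finding the switch:** I pressed the middle switch slowly. Its force peaked at about 5 N, then fell to nothing, and it snapped in; its top went from z 0.060 to 0.050. Since it was the good one, I never pressed the two outer switches.

**Placing the cover:** I lifted the grey steel cover by its stud and lowered it over the middle switch. It met the plate at the height where the rim should be flat, without riding up on the switch.

**Last checks:**
- **Height:** the stud top is 39.3 mm above the plate by depth, against 40 mm nominal.
- **Centring:** the cover is about 1.7 mm from the box centre.
- **Outer switches:** both are still out, with tops at z 0.0575 and 0.0595.
- **Bystanders:** nothing looked moved in the last pictures, but I did not measure it.

**Disagreements:**
- **Camera views:** they differed by 3 to 7 mm on where the switch is. I settled it by comparing cover and switch within the same picture and by feel while lowering.
- **Peak force:** the 5 N I read was below the roughly 7 N described; the readings carried noise of about 0.5 to 1 N.

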